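# Refit the keyed burr carrier in the spice mill

## Robot

A 6-joint arm with a two-finger parallel gripper is mounted at the origin on the work surface. World frame = base frame: x ahead of the robot, y to its left, z up, the work surface at z = 0. Lengths are in mm, angles in rad, forces in N, time in s.
With the tool pointing down it reaches from about 250 to 775 mm from the base axis. Payload 4 kg.
Tool frame: the origin (TCP) lies at the very end of the fingers, on their centre line; the grasp point (between the pads) lies 19 mm behind it; z points along the fingers, y is the line along which they close (so a half turn about z gives the same grasp; the last joint's range is limited). The gripper opens to 94 mm and grips with 3 to 60 N. Pads are 16 mm wide; open, the fingers measure 119 mm over their backs; the gripper's body (75 mm by 177 mm) begins 78 mm behind the grasp point.
Start: joints at [1.174, 0.087, 1.371, -0, 1.684, -0.103], TCP at [159.286, 526.451, 184.006] pointing down, gripper open.
Joint ranges: [-3.1, 3.1], [-0.76, 2.03], [0.27, 2.55], [-1.08, 4.22], [0.17, 2.65], [-2.57, 2.57]. Speed limits (rad/s): [2.79, 2.79, 3.14, 3.14, 3.14, 3.14].

## Interface

Orientations are given as a rotation vector (axis times angle).
In Python, from workcell import * gives the robot as it stands.
- The arm moves only by the shell command python3 -m jog 'ROWS'. ROWS is JSON, a list of rows, each a list of 7 numbers: the turn, a rotation vector about the tool's x, y, z in units of 4 degrees (1.0 is 4 degrees), then the shift along the tool's x, y, z in units of 0.04 m (1.0 is 0.04 m), then the opening in per cent of the stroke, from 0 (shut) to 100 (fully open). A call has exactly 5 rows; each row shifts and turns the commanded pose from where the row before left it, along the tool's axes as they then stand; what a row does not reach is not made up. A row lasts 1/12 s, in which the tool goes at most 41.7 mm and 7.16 degrees, less where a joint would pass 70% of its speed; a pose out of reach is approached as far as the arm can. A call with a number of a shift or a turn outside -1 to 1 is refused whole. A call with a gripper value outside its range is refused whole. The fingers move at their own pace and stop on an object; the grip force is fixed at half the most. Time passes only in rows, so rows that do not move let the fingers close, or fill a call up. It gives the time, the measured TCP pose, the force, the opening and the grip force at its end, in the units of the state.
- sense(): the state, without advancing time (a new reading comes with each control period).
- read_camera(name): name is "scene" or "side" or "wrist"; returns (picture, depth): 400x640x3 uint8, blue, green, red; 400x640 float32, mm along the optical axis (not along the pixel's ray), 0 where there is no reading.
- camera_info(name): a dict with "mtx" (3x3 intrinsics, pixels), "k1" (the pictures are not rectified: a ray, as slopes to the right and down, at radius r is drawn at 1 + k1 r^2 times it, then the intrinsics apply), "pose" (4x4, takes a point from camera to world coordinates). Camera axes: x right, y up, looking along -z (the intrinsics and any distortion apply to the point x, -y, -z); pixel columns grow to the right and rows downward; lengths in mm; the calibration is good to about 2 mm. A picture is of the moment at which its call begins: read the wrist's pose just before it. camera_info takes no time and is no camera call; for the wrist camera it gives the pose at the moment of the call.
- sign_off(): hands the job in; it is judged then, once.
The state is a dict: "t": time; "q": joint angles; "qd": joint speeds; "joint_torque": joint torques, N m; "tool_pos": TCP position; "eef_rot": TCP orientation; "contact_force": force on the tool from outside, world axes, zero at the start; "ft_torque": the same for the moment, N m; "gripper_width": finger opening in mm; "finger_force": force on a finger pad.
Only numpy, scipy, OpenCV 4.12 (cv2) and the standard library are available. Lean on these libraries where they do the work, as an engineer would, in place of code of your own. Each camera call takes 0.05 s, during which the arm holds its last target. There are 200 camera calls.

## Task

Take the cleaned burr carrier off the enamel tray by its handle and refit it in the throat of the red spice mill: the slot in its burr must slip over the brass lug inside, so feel for it by turning gently until it drops, then let it go fully home, level and released. Do not force it (never push or knock carrier and mill together with more than about 60 N), and leave the jar, pepper mill, bottle and brush where they are.

Things in the scene. Friction and masses are not known exactly. Their poses are not given: they have to be found in the camera images.
- mill: Fixed red spice mill, round, 124 mm wide, 58 mm high, with an upright steel throat (open cup) on top, 66 mm wide at its flared rim. Origin: centre of its underside; z up. Its bore, on the z axis, is 48 mm wide. A rigid brass lug in the bore points inward, somewhere within 0.8 rad either side of the mill's +x seen from the axis: different each time, not reported. It does not turn.
- mill_seat (a point): Centre of the flat bore floor, 62 mm above the mill's origin, axes as the mill's. The fully home carrier has its origin here. The lug is 8 mm wide, stands 10 mm high from this floor and reaches inward to 17.3 mm from the axis: a carrier whose slot misses it rests on it, 10 mm too high.
- mill_rim (a point): Centre of the throat's mouth, 88 mm above the mill's origin (26 mm above the bore floor). The bore is straight to 7 mm below the rim, then flares to 58 mm wide at the rim.
- carrier: Loose burr carrier, 0.15 to 0.28 kg, standing on the tray. Origin: centre of its underside; z up its axis. Toothed steel burr 43 mm wide, 27 mm long from the origin up (about 2 mm play all round in the bore); above it a black flange 62 mm wide, from 27 to 33 mm. Fully home, the flange is 1 mm above the throat's rim.
- carrier_slot (a point): Foot of the one slot in the burr, 18 mm from the carrier's origin along its +x. The slot is 10 mm wide, open outward, full length of the burr, from 14.5 mm radius outward; a red mark on top of the flange's edge is above it. It slips over the lug when within about 0.05 rad of it.
- carrier_handle (a point): Middle of the grey bar handle, 51 mm above the carrier's origin, on its axis. Handle 12 mm thick (along carrier y), 42 mm long (along x), from 33 to 69 mm above the origin.
- tray: Fixed white enamel tray with red edge, 150 mm (x) by 130 mm (y), sides 15 mm high, inner floor about 4 mm above the counter. Origin: centre of its underside.
- salt_jar: Loose glass jar, 48 mm diameter, 85 mm high; origin at the centre of its underside. Leave alone.
- pepper_mill: Loose wooden pepper mill, 54 mm diameter, 155 mm high; origin at the centre of its underside. Leave alone.
- oil_bottle: Loose green glass bottle, 60 mm diameter, 200 mm high; origin at the centre of its underside. Leave alone.
- brush: Loose cleaning brush lying on the counter near the robot, 150 mm long, its length roughly along the counter's y. Origin on its underside. Leave alone.
Things that resemble listed ones, but are neither listed nor needed, are in the scene too. There is more than one size of the carrier; the one meant has the size given above.

How it is judged:
By the outcome, as a careful person would: the job done as asked, in the order asked, and still so for the second after the job is handed in, with the robot touching nothing.
It also fails if it takes over 72 s, if anything falls off the work surface, if the arm or the gripper's body presses on something with over 40 N, if the wrist force passes 120 N, or if a joint passes its speed limit or range.

## Working session

There is one attempt and no reset: what is moved stays moved. The work goes in short steps, Python scripts to look and compute and a shell command to move; the robot and the scene stay as the last step left them, time stands still between calls to the robot, and variables do not carry over. Pictures are saved under pics/ and viewed, at most 10 in all, crops included, and the job is handed in when it is done.

```bash
mkdir -p pics; cat > h.py <<'E'
from workcell import *
import numpy as np, cv2
def world(name,uv,d,info=None):
    i=info or camera_info(name);K=np.array(i["mtx"],float);T=np.array(i["pose"],float)
    n=cv2.undistortPoints(np.array([[uv]],float),K,np.array([i["k1"],0,0,0,0.]))[0,0]
    return (T@np.array([n[0]*d,-n[1]*d,-d,1]))[:3]
def cloud(name):
    i=camera_info(name);im,dp=read_camera(name)
    K=np.array(i["mtx"],float);T=np.array(i["pose"],float)
    v,u=np.mgrid[0:400,0:640]
    n=cv2.undistortPoints(np.stack([u,v],-1).reshape(-1,1,2).astype(float),K,np.array([i["k1"],0,0,0,0.])).reshape(400,640,2)
    P=np.stack([n[...,0]*dp,-n[...,1]*dp,-dp],-1)@T[:3,:3].T+T[:3,3]
    P[dp==0]=np.nan
    return im,P
E
python3 - <<'E'
from h import *
for n in("scene","side"):
    im,P=cloud(n);cv2.imwrite(f"pics/{n}0.png",im);np.save(f"{n}.npy",P);print(np.array(camera_info(n)["pose"]).round(2).tolist())
s=sense();print(s)
E
```

```text
[[0.23, -0.71, 0.66, 1528.9], [0.97, 0.18, -0.15, -217.41], [-0.01, 0.68, 0.73, 1142.76], [0.0, 0.0, 0.0, 1.0]]
[[0.79, 0.43, -0.44, 6.07], [-0.62, 0.54, -0.57, -756.52], [-0.01, 0.72, 0.69, 1004.85], [0.0, 0.0, 0.0, 1.0]]
{'t': 0.1, 'q': array([ 1.17390083e+00,  8.78798298e-02,  1.37207523e+00, -6.36065954e-07,
        1.68362505e+00, -1.03127789e-01]), 'qd': array([-0.00061079, -0.00105696, -0.00384438, -0.00071873,  0.0026716 ,
       -0.00091678]), 'joint_torque': array([ 2.75526581e-03, -3.41252983e+01, -3.03301370e+01,  7.21419649e-02,
        3.04620923e-02, -1.02639174e-04]), 'tool_pos': array([159.06866751, 525.93353833, 182.93612326]), 'eef_rot': array([-4.59719764e-01, -3.10727654e+00,  3.02460083e-03]), 'contact_force': array([-0.01911992, -0.09671376,  0.2533636 ]), 'ft_torque': array([-0.03026647,  0.02325768, -0.01632191]), 'finger_force': 0.0, 'gripper_width': 93.76551315657694}
```

View pics/scene0.png

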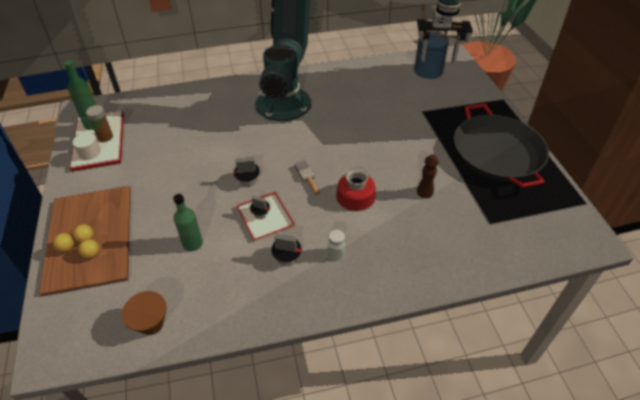

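View pics/side0.png

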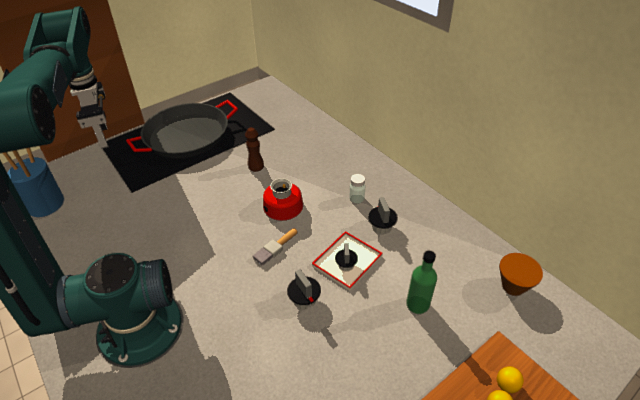

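The carrier is on the white tray (scene px 260,207; side px 346,257). The mill is at side px (283,200), with its throat at (281,187). Two bigger look-alikes stand off the tray.

```bash
python3 - <<'E'
from h import *
for n,boxes in(("side",dict(car=(330,235,364,275),mill=(260,170,305,222))),("scene",dict(car=(245,192,275,220),mill=(335,165,380,212)))):
    P=np.load(n+".npy");im=cv2.imread(f"pics/{n}0.png").astype(int)
    for k,(a,b,c,d) in boxes.items():
        p=P[b:d,a:c].reshape(-1,3);col=im[b:d,a:c].reshape(-1,3)
        for lo,hi in ((26,33),(33.5,40),(42,57),(57,70),(70,80),(80,95)):
            m=(p[:,2]>lo)&(p[:,2]<hi)
            if m.sum()>5: q=p[m];print(n,k,lo,m.sum(),q.min(0).round(),q.max(0).round(),q.mean(0).round(1), cv2.minAreaRect(q[:,:2].astype(np.float32)))
im=cv2.imread("pics/side0.png");sc=cv2.imread("pics/scene0.png")
a=cv2.resize(im[230:285,310:385],None,fx=5,fy=5,interpolation=2);b=cv2.resize(im[170:225,245:320],None,fx=5,fy=5,interpolation=2)
cv2.imwrite("pics/crop.png",np.hstack([a,b]))
E
```

```text
side car 26 13 [ 501. -196.   30.] [ 552. -138.   33.] [ 522.1 -177.4   32. ] ((528.6146240234375, -170.76434326171875), (54.08434295654297, 43.255496978759766), 64.38253021240234)
side car 33.5 238 [ 497. -199.   34.] [ 557. -138.   40.] [ 524.9 -170.6   37.1] ((527.3220825195312, -167.70416259765625), (61.06184005737305, 59.26154327392578), 51.195980072021484)
side car 42 21 [ 511. -187.   42.] [ 531. -163.   57.] [ 518.1 -179.8   49.3] ((518.259765625, -176.47964477539062), (18.800064086914062, 21.872610092163086), 19.43431854248047)
side car 57 23 [ 512. -187.   58.] [ 542. -153.   70.] [ 519.1 -178.9   63.8] ((526.0911254882812, -168.84817504882812), (42.9482307434082, 11.30131721496582), 58.210289001464844)
side car 70 59 [ 510. -186.   70.] [ 543. -147.   77.] [ 526.6 -168.    73.2] ((527.1092529296875, -168.1269073486328), (44.15133285522461, 11.839631080627441), 55.5568733215332)
side mill 26 73 [461.  69.  26.] [572. 155.  33.] [496.5  93.7  29.3] ((506.2486572265625, 100.70747375488281), (55.60343933105469, 118.93909454345703), 59.9343147277832)
side mill 33.5 75 [462.  69
[... 2069 characters left out ...]
.10401153564453)
scene mill 42 322 [474.  70.  42.] [587. 187.  57.] [551.7 122.   52.2] ((535.07421875, 125.86331939697266), (115.65565490722656, 98.06993865966797), 63.2735481262207)
scene mill 57 398 [485.  77.  57.] [584. 182.  70.] [536.5 124.7  61.2] ((536.6719360351562, 125.5375747680664), (106.1336669921875, 89.03296661376953), 74.1949462890625)
scene mill 70 80 [499. 102.  70.] [555. 158.  80.] [526.6 130.4  75.3] ((526.9000244140625, 131.59584045410156), (50.21527862548828, 56.17534255981445), 67.17280578613281)
scene mill 80 131 [494.  98.  80.] [560. 162.  93.] [519.6 131.7  86.1] ((524.2901000976562, 130.83761596679688), (65.10477447509766, 62.80220031738281), 22.74949073791504)
```

View pics/crop.png

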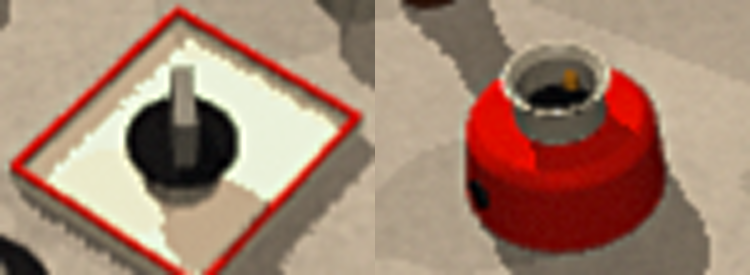

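```bash
cat >> h.py <<'E'
from scipy.spatial.transform import Rotation as Ro
def plan(target,xyaw=None):
    s=sense();R=Ro.from_rotvec(s["eef_rot"]).as_matrix();d=np.array(target)-s["tool_pos"]
    print("t",s["t"],"pos",s["tool_pos"].round(1),"xyaw deg",np.degrees(np.arctan2(R[1,0],R[0,0])).round(1),"yyaw",np.degrees(np.arctan2(R[1,1],R[0,1])).round(1),"tilt z",R[:,2].round(4),"q6",s["q"][5].round(2),"F",s["contact_force"].round(1),"w",s["gripper_width"].round(1))
    print("tool shift units",(R.T@d/40).round(3))
    return R
E
python3 - <<'E'
from h import *
plan([530,-169,150])
for n,(a,b,c,d) in(("side",(262,172,305,200)),("scene",(335,165,380,190))):
    P=np.load(n+".npy");im=cv2.imread(f"pics/{n}0.png").astype(int)
    for v in range(b,d):
        for u in range(a,c):
            B,G,R=im[v,u];p=P[v,u]
            if R>B*1.8 and G>B*1.25 and abs(p[0]-524.5)<26 and abs(p[1]-132)<26: print(n,u,v,(B,G,R),p.round(1),np.degrees(np.arctan2(p[1]-132,p[0]-524.5)).round(0))
E
```

```text
Traceback (most recent call last):
  File "h.py", line 18, in plan
    print("t",s["t"],"pos",s["tool_pos"].round(1),"xyaw deg",np.degrees(np.arctan2(R[1,0],R[0,0])).round(1),"yyaw",np.degrees(np.arctan2(R[1,1],R[0,1])).round(1),"tilt z",R[:,2].round(4),"q6",s["q"][5].round(2),"F",s["contact_force"].round(1),"w",s["gripper_width"].round(1))
                                                                                                                                                                                                                                                       ^^^^^^^^^^^^^^^^^^^^^^^^
AttributeError: 'float' object has no attribute 'round'
```

```bash
sed -i 's/s\["gripper_width"\].round(1)/round(s["gripper_width"],1)/' h.py
python3 - <<'E'
from h import *
plan([530,-169,150])
for n,(a,b,c,d) in(("side",(262,172,305,200)),("scene",(335,165,380,190))):
    P=np.load(n+".npy");im=cv2.imread(f"pics/{n}0.png").astype(int)
    for v in range(b,d):
        for u in range(a,c):
            B,G,R=im[v,u];p=P[v,u]
            if R>B*1.8 and G>B*1.25 and abs(p[0]-524.5)<26 and abs(p[1]-132)<26: print(n,u,v,(B,G,R),p.round(1),np.degrees(np.arctan2(p[1]-132,p[0]-524.5)).round(0))
E
```

```text
t 0.1 pos [159.1 525.9 182.9] xyaw deg 163.2 yyaw 73.2 tilt z [-8.0e-04 -1.8e-03 -1.0e+00] q6 -0.1 F [-0.  -0.1  0.3] w 93.8
tool shift units [-13.907 -13.942   0.848]
side 283 184 (np.int64(23), np.int64(90), np.int64(140)) [540.9 147.1  72.6] 43.0
side 284 184 (np.int64(34), np.int64(89), np.int64(132)) [543.8 146.1  71.6] 36.0
side 285 184 (np.int64(54), np.int64(81), np.int64(100)) [546.7 145.1  70.6] 31.0
side 283 185 (np.int64(18), np.int64(88), np.int64(138)) [540.  146.2  69.6] 42.0
side 284 185 (np.int64(16), np.int64(86), np.int64(137)) [539.1 138.8  75.3] 25.0
side 285 185 (np.int64(31), np.int64(66), np.int64(92)) [543.  139.5  72.7] 22.0
side 282 186 (np.int64(35), np.int64(63), np.int64(86)) [537.6 148.5  65.2] 52.0
side 283 186 (np.int64(14), np.int64(75), np.int64(120)) [536.5 140.8  71.3] 36.0
side 284 186 (np.int64(11), np.int64(75), np.int64(120)) [540.6 141.7  68.4] 31.0
side 285 186 (np.int64(17), np.int64(48), np.int64(73)) [544.1 141.8  66.3] 27.0
side 282 187 (np.int64(16), np.int64(27), np.int64(39)) [535.6 145.7  64.3] 51.0
side 283 187 (np.int64(14), np.int
[... 1072 characters left out ...]
.int64(161)) [546.8 109.4  59.5] -45.0
side 293 193 (np.int64(0), np.int64(8), np.int64(221)) [549.9 108.7  58.2] -43.0
side 291 194 (np.int64(5), np.int64(13), np.int64(141)) [543.  109.3  57.7] -51.0
side 292 194 (np.int64(2), np.int64(8), np.int64(138)) [545.2 107.3  57.8] -50.0
side 290 195 (np.int64(13), np.int64(19), np.int64(143)) [537.7 106.9  58.4] -62.0
side 278 199 (np.int64(8), np.int64(14), np.int64(128)) [501.5 117.7  55.3] -148.0
side 280 199 (np.int64(14), np.int64(20), np.int64(130)) [502.9 108.2  61.6] -132.0
side 281 199 (np.int64(12), np.int64(18), np.int64(146)) [508.3 111.9  55.6] -129.0
side 282 199 (np.int64(12), np.int64(20), np.int64(145)) [508.6 106.5  59.5] -122.0
```

```bash
cat >> h.py <<'E'
def rows(target,dyaw=0,n=10,grip=100,level=True):
    """rows to go to target (world), turning by dyaw degrees in world yaw, linear, from the present measured pose"""
    s=sense();p=s["tool_pos"].copy();R=Ro.from_rotvec(s["eef_rot"]);d=(np.array(target)-p)/n;out=[]
    for i in range(n):
        t=-dyaw/4/n
        sh=R.inv().apply(d)/40
        out.append([0,0,round(t,2)]+[round(x,2) for x in sh]+[grip]);R=R*Ro.from_rotvec([0,0,np.radians(4*t)])
    for i in range(0,n,5): print(str(out[i:i+5]).replace(" ",""))
E
python3 - <<'E'
from h import *
s=sense();R=Ro.from_rotvec(s["eef_rot"]).as_matrix();T=np.array(camera_info("wrist")["pose"])
print("cam in tool",(R.T@(T[:3,3]-s["tool_pos"])).round(1));print((R.T@T[:3,:3]).round(3), camera_info("wrist")["mtx"])
E
```

```text
cam in tool [  74.2   -0.4 -201.7]
[[ 0.001  0.966  0.259]
 [ 1.    -0.001 -0.   ]
 [-0.     0.259 -0.966]] [[357.5939201    0.         317.42017724]
 [  0.         357.5939201  197.87520035]
 [  0.           0.           1.        ]]
```

```bash
python3 - <<'E'
from h import *
P=np.load("side.npy");im=cv2.imread("pics/side0.png")
for nm,(u,v) in dict(pepper=(254,140),jar=(358,185),brush=(290,236)).items(): print(nm,P[v,u].round())
rows([520,132,190],-40,15)
E
```

```text
pepper [558. 332. 122.]
jar [712.  -1.  77.]
brush [463.   4.  17.]
[[0,0,0.67,np.float64(-0.77),np.float64(-0.45),np.float64(-0.01),100],[0,0,0.67,np.float64(-0.79),np.float64(-0.42),np.float64(-0.01),100],[0,0,0.67,np.float64(-0.8),np.float64(-0.38),np.float64(-0.01),100],[0,0,0.67,np.float64(-0.82),np.float64(-0.34),np.float64(-0.01),100],[0,0,0.67,np.float64(-0.84),np.float64(-0.3),np.float64(-0.01),100]]
[[0,0,0.67,np.float64(-0.85),np.float64(-0.27),np.float64(-0.01),100],[0,0,0.67,np.float64(-0.86),np.float64(-0.23),np.float64(-0.01),100],[0,0,0.67,np.float64(-0.87),np.float64(-0.19),np.float64(-0.01),100],[0,0,0.67,np.float64(-0.88),np.float64(-0.14),np.float64(-0.01),100],[0,0,0.67,np.float64(-0.88),np.float64(-0.1),np.float64(-0.01),100]]
[[0,0,0.67,np.float64(-0.89),np.float64(-0.06),np.float64(-0.01),100],[0,0,0.67,np.float64(-0.89),np.float64(-0.02),np.float64(-0.01),100],[0,0,0.67,np.float64(-0.89),np.float64(0.02),np.float64(-0.01),100],[0,0,0.67,np.float64(-0.89),np.float64(0.06),np.float64(-0.01),100],[0,0,0.67,np.float64(-0.88),np.float64(0.1),np.float64(-0.01),100]]
```

```bash
sed -i 's/round(x,2) for x/round(float(x),2) for x/' h.py
python3 -m jog '[[0,0,0.67,-0.77,-0.45,-0.01,100],[0,0,0.67,-0.79,-0.42,-0.01,100],[0,0,0.67,-0.8,-0.38,-0.01,100],[0,0,0.67,-0.82,-0.34,-0.01,100],[0,0,0.67,-0.84,-0.3,-0.01,100]]' >/dev/null
python3 -m jog '[[0,0,0.67,-0.85,-0.27,-0.01,100],[0,0,0.67,-0.86,-0.23,-0.01,100],[0,0,0.67,-0.87,-0.19,-0.01,100],[0,0,0.67,-0.88,-0.14,-0.01,100],[0,0,0.67,-0.88,-0.1,-0.01,100]]' >/dev/null
python3 -m jog '[[0,0,0.67,-0.89,-0.06,-0.01,100],[0,0,0.67,-0.89,-0.02,-0.01,100],[0,0,0.67,-0.89,0.02,-0.01,100],[0,0,0.67,-0.89,0.06,-0.01,100],[0,0,0.67,-0.88,0.1,-0.01,100]]'
python3 -m jog '[[0,0,0,0,0,0.2,100],[0,0,0,0,0,0.2,100],[0,0,0,0,0,0.2,100],[0,0,0,0,0,0.2,100],[0,0,0,0,0,0,100]]'
python3 - <<'E'
from h import *
plan([524.5,132,150])
im,P=cloud("wrist");cv2.imwrite("pics/w1.png",im);np.save("w1.npy",P)
E
```

```text
t: 1.35
tool_pos: [520.2, 130.6, 189.4]
eef_rot: [-1.503, -2.758, 0.001]
contact_force: [0.9, 0.7, -0.7]
gripper_width: 94.3
finger_force: 0.0
t: 1.77
tool_pos: [517.3, 133.1, 155.2]
eef_rot: [-1.495, -2.759, 0.004]
contact_force: [0.0, -0.7, 0.1]
gripper_width: 94.0
finger_force: 0.0
t 1.7667 pos [517.3 133.1 155.2] xyaw deg 123.1 yyaw 33.1 tilt z [-4.7e-03 -4.0e-04 -1.0e+00] q6 -0.43 F [ 0.  -0.7  0.1] w 94.0
tool shift units [-0.122  0.137  0.13 ]
```

View pics/w1.png

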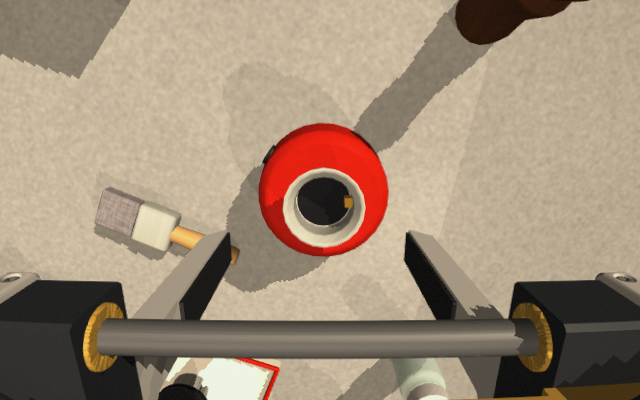

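The wrist view shows the mill throat at about (323,207), with the brass lug at (348,202). Next I'll measure the bore centre and lug angle.

```bash
cat >> h.py <<'E'
def rayz(info,uv,z):
    a=world(None,uv,100.,info);b=world(None,uv,200.,info);return a+(b-a)*(z-a[2])/(b[2]-a[2])
def circ(q):
    from scipy.optimize import least_squares
    r=least_squares(lambda x:np.hypot(q[:,0]-x[0],q[:,1]-x[1])-x[2],[*q.mean(0)[:2],30],loss="soft_l1");return r.x
E
python3 - <<'E'
from h import *
P=np.load("w1.npy");im=cv2.imread("pics/w1.png");I=camera_info("wrist")
np.save("w1pose.npy",np.array(I["pose"]))
# throat outer outline: non-red pixels inside mill -> contour of grey region at rim z=88
hsv=cv2.cvtColor(im,cv2.COLOR_BGR2HSV);g=((hsv[...,1]<90)).astype(np.uint8);m=np.zeros_like(g);m[160:252,270:375]=1
red=((hsv[...,1]>150)&((hsv[...,0]<8)|(hsv[...,0]>172))&(hsv[...,2]>60)).astype(np.uint8)
m2=np.zeros_like(g);cv2.circle(m2,(323,190),62,1,-1)
inv=((1-red)*m2*m)
n,l,st,c=cv2.connectedComponentsWithStats(inv);k=l[201,322];cn=max(cv2.findContours((l==k).astype(np.uint8),0,1)[0],key=len)
pts=np.array([rayz(I,p[0].astype(float),88)[:2] for p in cn]);c=circ(pts);print("rim",c.round(1))
b=(hsv[...,0]>8)&(hsv[...,0]<28)&(hsv[...,1]>120)&(hsv[...,2]>60);b[:180]=0;b[225:]=0;b[:,:310]=0;b[:,365:]=0
v,u=np.nonzero(b);print(len(u),u.min(),u.max(),v.min(),v.max())
q=np.array([rayz(I,(float(x),float(y)),72)[:2] for x,y in zip(u,v)])
print("lug mean",q.mean(0).round(1), cv2.minAreaRect(q.astype(np.float32)))
rr=P[160:250,270:375].reshape(-1,3);rr=rr[(rr[:,2]>84)&(rr[:,2]<95)];print("depth rim",circ(rr).round(1),rr[:,2].mean())
for cc in(c[:2],circ(rr)[:2]):
    e=q-cc;r=np.hypot(*e.T);a=np.degrees(np.arctan2(e[:,1],e[:,0]));print("ang",a.mean(),np.median(a),a.min(),a.max(),"r",r.min(),r.max())
E
```

```text
rim [525.9 130.2  32.3]
105 344 352 195 207
lug mean [542.2 142.5] ((542.1160888671875, 142.87664794921875), (6.673596382141113, 10.42000961303711), 34.22960662841797)
depth rim [524.5 131.2  28.8] 87.53948648755375
ang 37.17658657820367 37.37561818950195 22.411592418081234 53.39228644545711 r 17.200974351059497 24.061778875057318
ang 32.76161333058542 33.5400045540565 18.117685769602957 48.50788610449197 r 17.784232262874276 24.889508790007742
```

```bash
python3 - <<'E'
from h import *
rows([529,-168,150],-67,20)
E
```

```text
[[0,0,0.84,-0.32,-0.19,0.01,100],[0,0,0.84,-0.33,-0.17,0.01,100],[0,0,0.84,-0.34,-0.15,0.01,100],[0,0,0.84,-0.35,-0.13,0.01,100],[0,0,0.84,-0.36,-0.11,0.01,100]]
[[0,0,0.84,-0.37,-0.09,0.01,100],[0,0,0.84,-0.37,-0.07,0.01,100],[0,0,0.84,-0.37,-0.05,0.01,100],[0,0,0.84,-0.38,-0.03,0.01,100],[0,0,0.84,-0.38,-0.01,0.01,100]]
[[0,0,0.84,-0.38,0.02,0.01,100],[0,0,0.84,-0.37,0.04,0.01,100],[0,0,0.84,-0.37,0.06,0.01,100],[0,0,0.84,-0.37,0.08,0.01,100],[0,0,0.84,-0.36,0.1,0.01,100]]
[[0,0,0.84,-0.36,0.12,0.01,100],[0,0,0.84,-0.35,0.14,0.01,100],[0,0,0.84,-0.34,0.17,0.01,100],[0,0,0.84,-0.33,0.18,0.01,100],[0,0,0.84,-0.32,0.2,0.01,100]]
```

```bash

python3 -m jog '[[0,0,0.84,-0.32,-0.19,0.01,100],[0,0,0.84,-0.33,-0.17,0.01,100],[0,0,0.84,-0.34,-0.15,0.01,100],[0,0,0.84,-0.35,-0.13,0.01,100],[0,0,0.84,-0.36,-0.11,0.01,100]]' >/dev/null
python3 -m jog '[[0,0,0.84,-0.37,-0.09,0.01,100],[0,0,0.84,-0.37,-0.07,0.01,100],[0,0,0.84,-0.37,-0.05,0.01,100],[0,0,0.84,-0.38,-0.03,0.01,100],[0,0,0.84,-0.38,-0.01,0.01,100]]' >/dev/null
python3 -m jog '[[0,0,0.84,-0.38,0.02,0.01,100],[0,0,0.84,-0.37,0.04,0.01,100],[0,0,0.84,-0.37,0.06,0.01,100],[0,0,0.84,-0.37,0.08,0.01,100],[0,0,0.84,-0.36,0.1,0.01,100]]' >/dev/null
python3 -m jog '[[0,0,0.84,-0.36,0.12,0.01,100],[0,0,0.84,-0.35,0.14,0.01,100],[0,0,0.84,-0.34,0.17,0.01,100],[0,0,0.84,-0.33,0.18,0.01,100],[0,0,0.84,-0.32,0.2,0.01,100]]' >/dev/null
python3 -m jog '[[0,0,0,0,0,0,100],[0,0,0,0,0,0,100],[0,0,0,0,0,0,100],[0,0,0,0,0,0,100],[0,0,0,0,0,0,100]]' >/dev/null
python3 - <<'E'
from h import *
plan([529,-168,150])
im,P=cloud("wrist");cv2.imwrite("pics/w2.png",im);np.save("w2.npy",P)
m=(P[...,2]>62)&(P[...,2]<78)&(abs(P[...,0]-529)<40)&(abs(P[...,1]+168)<40)
print("handle",cv2.minAreaRect(P[m][:,:2].astype(np.float32)),P[m][:,2].max(),m.sum())
m=(P[...,2]>33)&(P[...,2]<41)&(abs(P[...,0]-529)<40)&(abs(P[...,1]+168)<40)
print("flange",cv2.minEnclosingCircle(P[m][:,:2].astype(np.float32)))
E
```

```text
t 3.9 pos [ 529.4 -167.7  150.2] xyaw deg 55.9 yyaw -34.1 tilt z [ 4.e-04  2.e-04 -1.e+00] q6 0.19 F [-0.1 -0.1  0.5] w 93.8
tool shift units [-0.013 -0.004  0.006]
handle ((529.1220703125, -167.9915008544922), (41.4827766418457, 11.443132400512695), 55.80013656616211) 75.78319983053035 748
flange ((528.7469482421875, -168.12957763671875), 30.901229858398438)
```

View pics/w2.png

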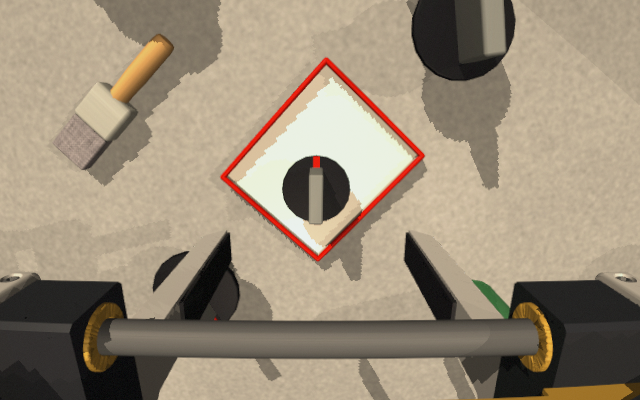

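The red mark sits at (316,161), on the tool's +x side, so the slot is at yaw 55.8°. The lug is at about 35°. The gripper is centred, so I'll descend and grasp.

```bash

python3 -m jog '[[0,0,0,0,0,0.5,60],[0,0,0,0,0,0.5,60],[0,0,0,0,0,0.5,60],[0,0,0,0,0,0.5,60],[0,0,0,0,0,0.45,60]]' >/dev/null
python3 -m jog '[[0,0,0,-0.01,0,0.2,60],[0,0,0,0,0,0,60],[0,0,0,0,0,0,40],[0,0,0,0,0,0,20],[0,0,0,0,0,0,0]]'
python3 -m jog '[[0,0,0,0,0,0,0],[0,0,0,0,0,0,0],[0,0,0,0,0,0,0],[0,0,0,0,0,0,0],[0,0,0,0,0,0,0]]'
python3 -m jog '[[0,0,0,0,0,0,0],[0,0,0,0,0,-0.2,0],[0,0,0,0,0,-0.3,0],[0,0,0,0,0,-0.5,0],[0,0,0,0,0,0,0]]'
```

```text
t: 4.78
tool_pos: [530.2, -169.4, 45.7]
eef_rot: [2.775, 1.468, 0.003]
contact_force: [0.1, -0.6, 0.8]
gripper_width: 40.4
finger_force: 0.0
t: 5.2
tool_pos: [528.9, -168.9, 44.1]
eef_rot: [-2.776, -1.469, 0.0]
contact_force: [-1.5, 0.6, 1.6]
gripper_width: 11.9
finger_force: 29.9
t: 5.62
tool_pos: [531.8, -170.2, 88.7]
eef_rot: [2.771, 1.466, 0.008]
contact_force: [-0.0, -1.5, -2.6]
gripper_width: 11.5
finger_force: 29.9
```

```bash

python3 -m jog '[[0,0,0,0,0,-0.5,0],[0,0,0,0,0,-0.6,0],[0,0,0,0,0,-0.6,0],[0,0,0,0,0,-0.5,0],[0,0,0,0,0,0,0]]'
python3 - <<'E'
from h import *
plan([525.5,130.8,175])
rows([525.5,130.8,175],-21,15,0)
E
```

```text
t: 6.03
tool_pos: [531.7, -170.2, 177.3]
eef_rot: [2.77, 1.466, 0.01]
contact_force: [0.8, -0.7, -1.7]
gripper_width: 11.6
finger_force: 29.9
t 6.0333 pos [ 531.7 -170.2  177.3] xyaw deg 55.8 yyaw -34.2 tilt z [ 0.0094 -0.004  -0.9999] q6 0.19 F [ 0.8 -0.7 -1.7] w 11.6
tool shift units [ 6.133 -4.362  0.027]
[[0,0,0.35,0.41,-0.29,0.0,0],[0,0,0.35,0.4,-0.3,0.0,0],[0,0,0.35,0.39,-0.31,0.0,0],[0,0,0.35,0.39,-0.32,0.0,0],[0,0,0.35,0.38,-0.33,0.0,0]]
[[0,0,0.35,0.37,-0.34,0.0,0],[0,0,0.35,0.36,-0.35,0.0,0],[0,0,0.35,0.35,-0.36,0.0,0],[0,0,0.35,0.34,-0.36,0.0,0],[0,0,0.35,0.34,-0.37,0.0,0]]
[[0,0,0.35,0.33,-0.38,0.0,0],[0,0,0.35,0.32,-0.39,0.0,0],[0,0,0.35,0.31,-0.4,0.0,0],[0,0,0.35,0.3,-0.4,0.0,0],[0,0,0.35,0.29,-0.41,0.0,0]]
```

```bash

python3 -m jog '[[0,0,0.35,0.41,-0.29,0.0,0],[0,0,0.35,0.4,-0.3,0.0,0],[0,0,0.35,0.39,-0.31,0.0,0],[0,0,0.35,0.39,-0.32,0.0,0],[0,0,0.35,0.38,-0.33,0.0,0]]' >/dev/null
python3 -m jog '[[0,0,0.35,0.37,-0.34,0.0,0],[0,0,0.35,0.36,-0.35,0.0,0],[0,0,0.35,0.35,-0.36,0.0,0],[0,0,0.35,0.34,-0.36,0.0,0],[0,0,0.35,0.34,-0.37,0.0,0]]' >/dev/null
python3 -m jog '[[0,0,0.35,0.33,-0.38,0.0,0],[0,0,0.35,0.32,-0.39,0.0,0],[0,0,0.35,0.31,-0.4,0.0,0],[0,0,0.35,0.3,-0.4,0.0,0],[0,0,0.35,0.29,-0.41,0.0,0]]' >/dev/null
python3 -m jog '[[0,0,0,0,0,0,0],[0,0,0,0,0,0,0],[0,0,0,0,0,0,0],[0,0,0,0,0,0,0],[0,0,0,0,0,0,0]]' >/dev/null
python3 - <<'E'
from h import *
plan([525.5,130.8,140])
im,P=cloud("wrist");cv2.imwrite("pics/w3.png",im[60:400]);np.save("w3.npy",P)
c=np.array([525.5,130.8])
m=(abs(P[...,0]-c[0])<45)&(abs(P[...,1]-c[1])<45)
for lo,hi in((160,172),(190,215)):
    k=m&(P[...,2]>lo)&(P[...,2]<hi);print(lo,k.sum());
    if k.sum()>20: print(cv2.minAreaRect(P[k][:,:2].astype(np.float32)),cv2.minEnclosingCircle(P[k][:,:2].astype(np.float32)))
E
```

```text
t 7.7 pos [523.2 131.1 171.6] xyaw deg 34.7 yyaw -55.3 tilt z [-4.e-04 -3.e-04 -1.e+00] q6 1.11 F [-0.5 -0.4 -3.3] w 11.6
tool shift units [0.044 0.04  0.791]
160 3995
((529.5220336914062, 135.1279296875), (48.34878921508789, 61.48257827758789), 36.212562561035156) ((523.9016723632812, 131.3229522705078), 30.996522903442383)
190 2472
((523.7996826171875, 134.1181640625), (41.61514663696289, 32.78370666503906), 12.324201583862305) ((524.5210571289062, 130.81454467773438), 21.309917449951172)
```

View pics/w3.png

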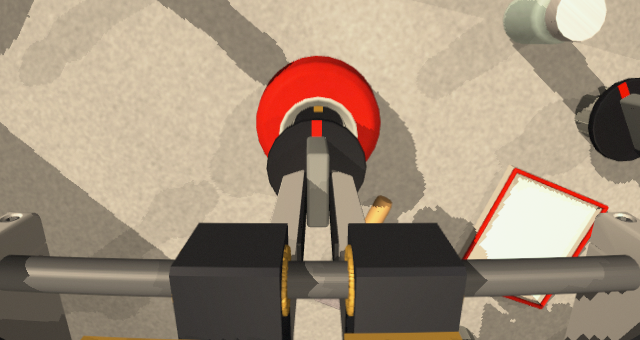

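Lug (318,108 in the crop) and red mark (316,128) line up in the view. Now a small lateral correction and a careful descent.

```bash

python3 -m jog '[[0,0,0,0.015,0.026,0.25,0],[0,0,0,0,0,0.3,0],[0,0,0,0,0,0.3,0],[0,0,0,0,0,0.2,0],[0,0,0,0,0,0.1,0]]'
python3 -m jog '[[0,0,0,0,0,0.05,0],[0,0,0,0,0,0.05,0],[0,0,0,0,0,0.05,0],[0,0,0,0,0,0,0],[0,0,0,0,0,0,0]]'
```

```text
t: 8.17
tool_pos: [522.7, 131.2, 122.9]
eef_rot: [-2.997, -0.938, 0.007]
contact_force: [-0.7, -0.2, -3.6]
gripper_width: 11.4
finger_force: 29.9
t: 8.58
tool_pos: [524.5, 131.6, 120.4]
eef_rot: [2.998, 0.939, 0.001]
contact_force: [0.1, 0.6, -3.4]
gripper_width: 11.9
finger_force: 29.9
```

```bash

python3 -m jog '[[0,0,0,0,0,0.05,0],[0,0,0,0,0,0.05,0],[0,0,0,0,0,0.05,0],[0,0,0,0,0,0,0],[0,0,0,0,0,0,0]]'
python3 -m jog '[[0,0,0,0,0,0.04,0],[0,0,0,0,0,0.04,0],[0,0,0,0,0,0,0],[0,0,0,0,0,0,0],[0,0,0,0,0,0,0]]'
```

```text
t: 9.0
tool_pos: [524.1, 131.5, 113.7]
eef_rot: [-2.998, -0.938, 0.001]
contact_force: [0.6, -1.4, -3.3]
gripper_width: 11.6
finger_force: 29.9
t: 9.42
tool_pos: [524.3, 131.4, 110.7]
eef_rot: [2.998, 0.938, 0.0]
contact_force: [0.5, -0.0, -2.7]
gripper_width: 11.5
finger_force: 29.9
```

```bash

for i in 1 2; do :; done
python3 -m jog '[[0,0,0,0,0,0.03,0],[0,0,0,0,0,0.03,0],[0,0,0,0,0,0,0],[0,0,0,0,0,0,0],[0,0,0,0,0,0,0]]'
python3 -m jog '[[0,0,0,0,0,0.03,0],[0,0,0,0,0,0.03,0],[0,0,0,0,0,0,0],[0,0,0,0,0,0,0],[0,0,0,0,0,0,0]]'
```

```text
t: 9.83
tool_pos: [524.3, 131.5, 108.3]
eef_rot: [2.998, 0.938, 0.0]
contact_force: [0.4, -0.7, -3.1]
gripper_width: 11.8
finger_force: 29.9
t: 10.25
tool_pos: [524.3, 131.5, 105.9]
eef_rot: [2.998, 0.939, 0.0]
contact_force: [0.0, -1.2, -4.0]
gripper_width: 11.4
finger_force: 29.9
```

It has passed the lug level without resistance, so it's now going to the floor.

```bash

python3 -m jog '[[0,0,0,0,0,0.03,0],[0,0,0,0,0,0.03,0],[0,0,0,0,0,0,0],[0,0,0,0,0,0,0],[0,0,0,0,0,0,0]]'
python3 -m jog '[[0,0,0,0,0,0.02,0],[0,0,0,0,0,0.01,0],[0,0,0,0,0,0,0],[0,0,0,0,0,0,0],[0,0,0,0,0,0,0]]'
```

```text
t: 10.67
tool_pos: [524.3, 131.5, 103.4]
eef_rot: [-2.998, -0.939, 0.0]
contact_force: [0.3, -0.9, -2.9]
gripper_width: 11.1
finger_force: 29.9
t: 11.08
tool_pos: [524.3, 131.5, 102.4]
eef_rot: [-2.998, -0.939, -0.0]
contact_force: [0.9, -0.8, -2.1]
gripper_width: 11.6
finger_force: 29.9
```

```bash

python3 -m jog '[[0,0,0,0,0,0.01,0],[0,0,0,0,0,0.01,0],[0,0,0,0,0,0,0],[0,0,0,0,0,0,0],[0,0,0,0,0,0,0]]'
python3 -m jog '[[0,0,0,0,0,0.01,0],[0,0,0,0,0,0.01,0],[0,0,0,0,0,0,0],[0,0,0,0,0,0,0],[0,0,0,0,0,0,0]]'
```

```text
t: 11.5
tool_pos: [524.4, 131.7, 102.1]
eef_rot: [-2.998, -0.939, -0.001]
contact_force: [0.9, -0.3, 0.7]
gripper_width: 11.6
finger_force: 29.9
t: 11.92
tool_pos: [524.6, 131.8, 102.0]
eef_rot: [-2.998, -0.939, -0.002]
contact_force: [-1.3, 0.8, 5.3]
gripper_width: 11.7
finger_force: 29.9
```

Floor contact is at TCP z 102, the height expected for fully home. Time to release and retreat.

```bash

python3 -m jog '[[0,0,0,0,0,-0.02,0],[0,0,0,0,0,0,20],[0,0,0,0,0,0,40],[0,0,0,0,0,0,50],[0,0,0,0,0,0,50]]' 
python3 -m jog '[[0,0,0,0,0,0,50],[0,0,0,0,0,-0.2,50],[0,0,0,0,0,-0.4,50],[0,0,0,0,0,-0.6,50],[0,0,0,0,0,-0.6,50]]' 
python3 -m jog '[[0,0,0,0,0,-0.3,50],[0,0,0,0,0,0,50],[0,0,0,0,0,0,50],[0,0,0,0,0,0,50],[0,0,0,0,0,0,50]]' 
python3 - <<'E'
from h import *
im,P=cloud("wrist");cv2.imwrite("pics/w4.png",im)
m=(abs(P[...,0]-525)<40)&(abs(P[...,1]-131)<40)
for lo,hi in((90,99),(122,140)):
    k=m&(P[...,2]>lo)&(P[...,2]<hi);q=P[k];A=np.c_[q[:,:2]-[525,131],np.ones(len(q))];print(len(q),np.median(q[:,2]),"plane",np.linalg.lstsq(A,q[:,2],rcond=None)[0].round(3),cv2.minAreaRect(q[:,:2].astype(np.float32)))
E
```

```text
t: 12.33
tool_pos: [523.9, 131.6, 101.0]
eef_rot: [-2.998, -0.939, 0.001]
contact_force: [-0.3, -0.1, -0.2]
gripper_width: 34.8
finger_force: 0.0
t: 12.75
tool_pos: [523.7, 131.5, 174.1]
eef_rot: [-2.998, -0.938, 0.003]
contact_force: [0.7, -0.4, 0.7]
gripper_width: 46.9
finger_force: 0.0
t: 13.17
tool_pos: [523.2, 131.4, 183.5]
eef_rot: [-2.997, -0.938, 0.006]
contact_force: [-0.4, 0.3, -0.2]
gripper_width: 47.1
finger_force: 0.0
3198 95.87311161815117 plane [-2.0000e-03 -0.0000e+00  9.5837e+01] ((526.385498046875, 131.607666015625), (60.334136962890625, 62.61743927001953), 34.90739440917969)
919 131.65043857708153 plane [-1.70000e-02 -2.80000e-02  1.31482e+02] ((525.2603759765625, 132.07972717285156), (42.072242736816406, 11.8909330368042), 34.558467864990234)
```

View pics/w4.png

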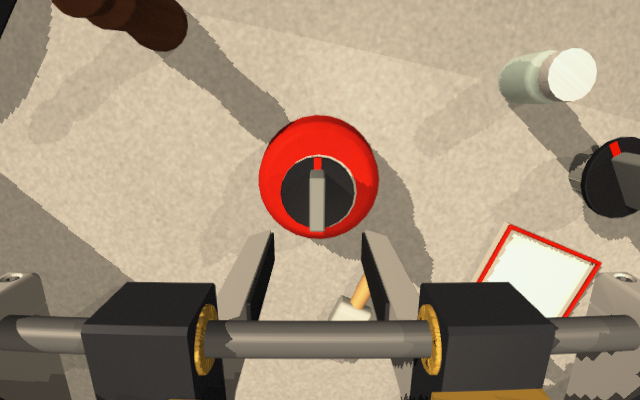

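The carrier is home at (317,190): the flange top is at 95.8 mm (95 expected), it's level, and the fingers are clear.

```bash
python3 -c "
from workcell import *
print(sign_off())"
```

```text
the job is handed in; nothing more can be done
None
```

The burr carrier is back in the red mill: slot over the lug, fully home and level, and released. I lined up the slot by camera, so it dropped without needing to be turned. The highest contact force I read was about 5 N, and I handed the job in at about 13 s.

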